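# Lock the plate shaker's clamp lever and start it

### The arm

A 7-joint arm with a two-finger parallel gripper is mounted at the origin on the work surface. World frame = base frame: x ahead of the robot, y to its left, z up, the work surface at z = 0. Lengths are in m, angles in rad, forces in N, time in s.
With the tool pointing down it reaches from about 0.425 to 0.875 m from the base axis. Payload 8.4 kg.
Tool frame: the origin (TCP) lies midway between the tips of the shut fingers; the grasp point (between the pads) lies 19 mm behind it; z points along the fingers, y is the line along which they close (so a half turn about z gives the same grasp; the last joint's range is limited). The gripper opens to 87 mm and grips with 3 to 60 N. Pads are 19 mm wide; open, the fingers measure 117 mm over their backs; the gripper's body (75 mm by 190 mm) begins 51 mm behind the grasp point.
Start: joints at [1.113, 0.333, 0.04, 1.465, -0.013, 1.343, -0.059], TCP at [0.228, -0.609, 0.223] pointing down, gripper open.
Joint ranges: [-2.58, 2.58], [-0.38, 2.09], [-1.3, 1.39], [0.25, 2.4], [-1.5, 4.64], [0.08, 2.09], [-2.65, 2.65]. Speed limits (rad/s): [2.22, 2.22, 2.79, 2.79, 3.14, 3.14, 3.14].

### API

Orientations are given as a unit quaternion [x, y, z, w].
In Python, from cell import bot, cams, nets gives the robot as it stands.
- The arm moves only by the tool drive_tool, never from a script. Its argument "steps" is a list of rows, each an object with "delta_pos": the shift along the world's x, y, z in mm, a list of three; "yaw": the turn about the world's z in degrees. A call has 1 to 20 rows; each row is the pose to reach, as a shift and turn from the pose commanded when the call began; what a row does not reach only later rows make up. A row lasts 1/8 s, in which the tool goes at most 62.5 mm and 10.7 degrees, less where a joint would pass 70% of its speed; a pose out of reach is approached as far as the arm can. A call with a gripper value outside its range is refused whole. "hand" is the finger opening in mm, from 0 to 87, set as the call begins (left out, the last holds). The fingers move at their own pace and stop on an object; the grip force is fixed at half the most. Time passes only in rows, so rows that repeat a pose let the fingers close. It gives the time, the measured TCP pose, the force, the opening and the grip force at its end, in the units of the state.
- bot.get_obs(): the state, without advancing time (a new reading comes with each control period).
- cams.capture(name): name is "side" or "top"; returns the picture (480x640x3 uint8, blue, green, red); there is no depth.
- cams.calibration(name): a dict with "mtx" (3x3 intrinsics, pixels), "rvec" (rotation vector, rad) and "tvec" (3), from world to camera coordinates, as OpenCV has them. Camera axes: x right, y down, z forward; pixel columns grow to the right and rows downward; lengths in m; the calibration is good to about 2 mm. A picture is of the moment at which its call begins. calibration takes no time and is no camera call.
- bot.hand_in(): hands the job in; it is judged then, once.
Trained networks look in the newest picture that a camera, given by its name, has taken for a name from the list of things; names that differ only in an ending like _2 or _b are one class to them, and where a whole thing is asked for, a point or a joint stands for the part that bears it (a point fixed in the world has none). Each returns a list of dicts, best first, with "p" (0 to 1); they miss things now and then, are a little off and sometimes report something else, mostly with a low value. They report only what shows in the picture. A call takes as long as a camera call. They do not tell look-alikes from the thing itself.
- nets.regions_of(camera, query): "pixels" (480x640 bool, what is visible of it) and "rect" ([left, top, width, height] in pixels, round what is visible of it).
The state is a dict: "time": time; "joint_pos": joint angles; "qd": joint speeds; "joint_efforts": joint torques, N m; "tcp_pos": TCP position; "ee_rot": TCP orientation; "contact_force": force on the tool from outside, world axes, zero at the start; "moment": the same for the moment, N m; "finger_gap": finger opening in m; "grasp_force": force on a finger pad.
Only numpy, scipy, OpenCV 4.12 (cv2) and the standard library are available. Lean on these libraries where they do the work, as an engineer would, in place of code of your own. Each camera call takes 0.05 s, during which the arm holds its last target. There are 200 camera calls.

### The job

Lock the microplate down on the bench shaker: with a fingertip, push the red-knobbed clamp lever over from its open end, past the half-way click, all the way to its far stop and leave it locked there, then press the green start button fully in and let it go. Do not press the red stop button, and do not start the shaker before the lever is locked. Leave the microplate, bottle, jar and tube standing where they are.

Things in the scene. Friction and masses are not known exactly. Their poses are not given: they have to be found in the camera images.
- deck (a point): On the 90 mm high deck of a fixed cream bench shaker (240 x 300 mm, pose and yaw vary), at the middle of the lever's slot. x: level, away from the teal front; y: along the slot, from open to locked; z up. Deck edges from here: 50 mm along -x, 95 along -y, 205 along +y. Bars beside the slot mark open (blue, -y end), half-way click (yellow), locked (green, +y end).
- lever_knob (a point): Centre of the red ball knob (28 mm) on the lever, a 10 mm steel rod. It swings in the slot's upright plane about a level pivot 30 mm below the point deck; knob centre 100 mm from the pivot. Open, it leans 0.6 rad to -y of deck (knob at y -56 mm, 53 mm above the deck); upright, 70 mm above the deck; locked, it leans 0.6 rad to +y (y +56 mm, 53 mm above).
- lever (a joint): Lever angle, rad: 0 = open (starts within 0.06 of it), 0.6 = first click (upright), 1.2 = locked against the second stop; it rests by itself at each. The knob takes about 5 to 8 N to leave open and again to go on from the click; past the crest at 0.9 it snaps to 1.2 by itself, short of it it falls back to the click. An orange clamp jaw by the plate moves with it.
- start_top (a point): Centre of the level top of the green start button (30 mm across) on the deck, at x 0, y +117 mm from the point deck, 22 mm above the deck, in a black 46 mm collar 12 mm high. Pressed straight down: travel 6 mm, 5 N fully in, springs back.
- start (a joint): Depression of the start button, m: 0 = out, 0.006 = fully in.
- stop_top (a point): Centre of the top of the red stop button, same size as the start button and 56 mm beyond it along +y of deck. Not to be pressed.
- stop (a joint): Depression of the stop button, m: 0 = out, 0.006 = fully in.
- plate: Loose clear microplate with coloured wells, 86 mm (x) x 128 mm (y) x 14.5 mm high, lying between low rails on the shaker's platform, 98 mm above the bench, behind the lever. Origin at the centre of its underside. To be left alone.
- reagent_mid (a point): Loose amber reagent bottle with blue cap, 54 mm across, 115 mm high, standing on the bench beside the shaker; this point is at its centre, half-way up. To be left alone.
- jar_mid (a point): Loose white jar with orange cap, 52 mm across, 75 mm high, on the bench beside the shaker; point at its centre, half-way up. To be left alone.
- tube_mid (a point): Loose clear tube with orange cap in a blue 60 x 60 x 30 mm foot, 114 mm high in all, on the bench beside the shaker; point at its centre, half-way up. To be left alone.
Things that resemble listed ones, but are neither listed nor needed, are in the scene too. There is more than one size of the part that bears reagent_mid; the job needs the smallest.

How it is judged:
By the outcome, as a careful person would: the job done as asked, in the order asked, and still so for the second after the job is handed in, with the robot touching nothing.
It also fails if it takes over 48 s, if anything falls off the work surface, if the arm or the gripper's body presses on something with over 40 N, if the wrist force passes 120 N, or if a joint passes its speed limit or range.

## Working session

There is one attempt and no reset: what is moved stays moved. The work goes in short steps, Python scripts to look and compute and a tool call to move; the robot and the scene stay as the last step left them, time stands still between calls to the robot, and variables do not carry over. Pictures are saved under pics/ and viewed, at most 10 in all, crops included, and the job is handed in when it is done.

Besides the shell and the picture viewer there is one more tool, called after ">>>" by a JSON object that holds its "fn" and its "kwargs", one argument or row to a line. drive_tool: Moves the arm, as the interface text tells. Its arguments: {"type":"object","properties":{"steps":{"type":"array","items":{"type":"object","properties":{"delta_pos":{"type":"array","items":{"type":"number"}},"yaw":{"type":"number"}}}},"hand":{"type":"number"}},"required":["steps"]}

```bash
mkdir -p pics
cat > h.py <<'E'
import numpy as np, cv2
from cell import bot, cams, nets
def cal(n):
    c=cams.calibration(n); return np.array(c["mtx"],float),np.array(c["rvec"],float),np.array(c["tvec"],float)
def ray(n,uv):
    K,r,t=cal(n);R=cv2.Rodrigues(r)[0];d=R.T@np.linalg.inv(K)@np.array([uv[0],uv[1],1.]);return -R.T@t.ravel(),d/np.linalg.norm(d)
def atz(n,uv,z):
    c,d=ray(n,uv);return c+d*(z-c[2])/d[2]
def tri(u,v):
    (a,d),(b,e)=ray("side",u),ray("top",v)
    s=np.linalg.lstsq(np.c_[d,-e],b-a,rcond=None)[0];p,q=a+d*s[0],b+e*s[1];return (p+q)/2,np.linalg.norm(p-q)
def proj(n,P):
    K,r,t=cal(n);return cv2.projectPoints(np.atleast_2d(np.array(P,float)),r,t,K,None)[0].reshape(-1,2)
E
python3 - <<'E'
from h import *
for n in("side","top"):
    cv2.imwrite(f"pics/{n}0.png",cams.capture(n))
    print(n,ray(n,(320,240)))
    for q in("lever_knob","start_top","stop_top","reagent_mid","jar_mid","tube_mid","plate"):
        for d in nets.regions_of(n,q)[:4]:
            ys,xs=np.nonzero(d["pixels"]);print(q,round(d["p"],2),d["rect"],xs.mean().round(1),ys.mean().round(1))
print(bot.get_obs())
E
```

```text
side (array([0.04784877, 0.673783  , 0.72852438]), array([ 0.52428564, -0.62533128, -0.57800118]))
lever_knob 0.86 [372.6, 199.2, 19.0, 44.7] 384.5 218.2
start_top 0.46 [326.6, 264.9, 17.8, 13.9] 336.1 271.3
stop_top 0.55 [307.3, 280.6, 20.4, 17.1] 317.5 288.6
stop_top 0.44 [259.7, 336.1, 38.7, 51.3] 276.0 362.1
reagent_mid 0.95 [423.2, 162.4, 36.2, 69.9] 440.7 201.2
reagent_mid 0.87 [380.3, 189.3, 21.9, 39.1] 396.0 208.4
reagent_mid 0.66 [336.7, 154.0, 32.4, 59.3] 351.6 185.1
jar_mid 0.66 [258.4, 334.5, 35.6, 54.1] 275.2 361.9
tube_mid 0.89 [184.4, 289.7, 40.9, 70.9] 202.0 326.5
plate 0.94 [256.8, 209.2, 76.1, 51.6] 294.7 235.9
plate 0.55 [330.1, 266.5, 17.9, 12.1] 336.2 271.3
top (array([ 5.67593341e-01, -7.30898057e-04,  1.04835878e+00]), array([ 0.10435684,  0.01297672, -0.99445526]))
lever_knob 0.73 [366.1, 299.6, 32.3, 13.6] 385.3 305.2
lever_knob 0.67 [257.6, 305.7, 16.4, 17.8] 266.2 313.2
start_top 0.74 [287.5, 306.3, 18.7, 19.0] 295.8 311.4
start_top 0.58 [364.3, 299.8, 33.3, 14.3] 385.8 305.0
start_top 0.53 [198.2, 305.1, 26.8, 25.8] 211.6 317.9
stop_top 0.58 [257.3, 307.1,
[... 452 characters left out ...]
33315635,  0.03989698,  1.46538955, -0.01337662,
        1.34332131, -0.05849497]), 'qd': array([-1.28426409e-03, -9.47428293e-04,  2.69488277e-03, -1.97554659e-05,
        9.23565184e-04, -7.48666347e-04, -6.26589355e-04]), 'joint_efforts': array([-4.14024435e-04, -6.56050444e+01,  1.33265074e+00, -4.04042029e+01,
       -6.00542547e-02,  3.46620439e-02,  3.80382062e-05]), 'tcp_pos': array([ 0.22822291, -0.60858543,  0.22257921]), 'ee_rot': array([ 9.83952058e-01,  1.78433031e-01, -7.04681519e-06, -2.87653454e-06]), 'contact_force': array([ 0.40037231,  0.40128754, -0.14520238]), 'moment': array([ 0.06470043,  0.03335771, -0.01491932]), 'grasp_force': 0.0, 'finger_gap': 0.08704514287882728}
```

View pics/side0.png

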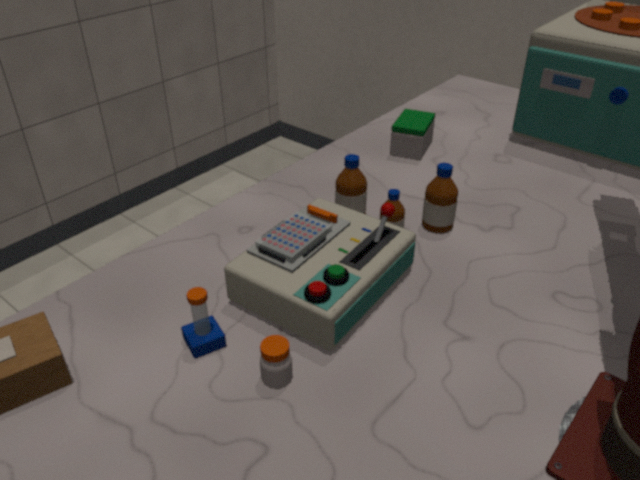

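View pics/top0.png

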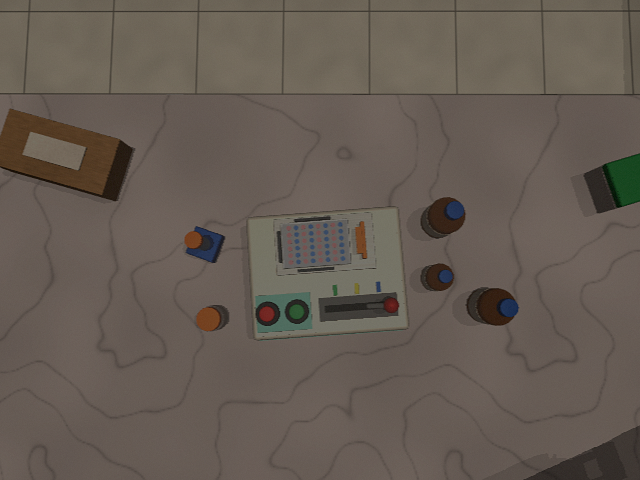

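Side view: the red knob is at (388,209), green start at (336,271), red stop at (317,290), and the small bottle at (396,205) behind the knob. Top view: the knob is at (391,305) at the blue (open) end, start at (297,311), stop at (267,313). The three bottles are at (455,211), (445,277) and (508,307), the jar at (209,319) and the tube at (194,240).

What could be confused with the lever knob: the red ball at top (391,305) or the red stop button at (267,313). I choose the ball at (391,305). The only green button is at (297,311), which is the start button; the green bar at (335,290) is flat.

Run:
```python
from h import *
im={n:cams.capture(n) for n in("side","top")}
def cen(n,c,box):
    x0,y0,x1,y1=box;a=im[n][y0:y1,x0:x1].astype(int);b,g,r=a[...,0],a[...,1],a[...,2]
    m={"r":(r>1.8*g)&(r>1.8*b)&(r>70),"g":(g>1.5*r)&(g>1.25*b)&(g>40),"y":(r>1.5*b)&(g>1.4*b)&(r>80),"b":(b>1.4*r)&(b>60)}[c]
    ys,xs=np.nonzero(m);return np.array([xs.mean()+x0,ys.mean()+y0]),len(xs)
K=[cen("side","r",(375,195,400,222)),cen("top","r",(378,290,405,320))]
S=[cen("side","g",(322,258,352,285)),cen("top","g",(282,298,312,325))]
T=[cen("side","r",(300,275,335,305)),cen("top","r",(252,300,282,328))]
P={}
for k,v in zip("KST",(K,S,T)):
    P[k],e=tri(v[0][0],v[1][0]);print(k,v,P[k].round(4),e.round(4),atz("top",v[1][0],.143 if k=="K" else .112).round(4))
bars=[cen("top",c,b) for c,b in(("b",(372,278,384,296)),("y",(350,280,364,297)),("g",(328,282,342,298)))]
B=[atz("top",b[0],.09) for b in bars];print(bars,np.round(B,4))
for zz,v in((.112,(S,T)),):
    s,t=[atz("top",w[1][0],zz)for w in v];d=t-s;print("dist",np.linalg.norm(d))
s=P["S"];
bb=B[2]-B[0];dirn=((t-s)[:2]/np.linalg.norm((t-s)[:2]));print("ydir btn",dirn,"bars",bb[:2]/np.linalg.norm(bb[:2]))
for n,q in(("top",(391,305)),):
  c=im[n][190:350,180:530];cv2.imwrite("pics/crop.png",cv2.resize(c,None,fx=2.2,fy=2.2,interpolation=cv2.INTER_CUBIC))
```

```text
K [(array([388.76811594, 206.89130435]), 138), (array([391.34751773, 305.04255319]), 141)] [ 0.5442 -0.1186  0.1485] 0.003 [ 0.5453 -0.1184  0.143 ]
S [(array([335.5380117 , 270.36842105]), 171), (array([296.15591398, 311.22580645]), 186)] [0.5316 0.0554 0.1082] 0.0001 [0.5318 0.0552 0.112 ]
T [(array([316.97546012, 286.64417178]), 163), (array([266.38797814, 313.54098361]), 183)] [0.5269 0.111  0.11  ] 0.0003 [0.5271 0.1108 0.112 ]
[(array([378.11764706, 286.67647059]), 34), (array([356.35555556, 287.95555556]), 45), (array([334.63636364, 289.36363636]), 33)] [[ 0.5788 -0.1002  0.09  ]
 [ 0.5761 -0.0586  0.09  ]
 [ 0.5731 -0.0169  0.09  ]]
dist 0.05585427592414478
ydir btn [-0.08107676  0.99670786] bars [-0.06808268  0.99767968]
```

View pics/crop.png

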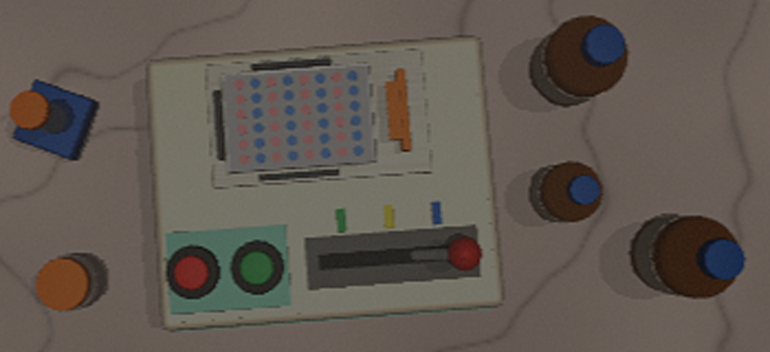

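The crop confirms the choice: red ball knob at the blue bar (open end), with the start button next to the stop button. Shutting the fingers and going above the spot just outside the knob.

>>> {"fn": "drive_tool", "kwargs": {
  "hand": 0,
  "steps": [
    {"delta_pos": [0, 0, 50], "yaw": 0},
    {"delta_pos": [0, 0, 90], "yaw": 5},
    {"delta_pos": [30, 40, 90], "yaw": 12},
    {"delta_pos": [60, 80, 90], "yaw": 20},
    {"delta_pos": [90, 120, 90], "yaw": 28},
    {"delta_pos": [120, 165, 90], "yaw": 36},
    {"delta_pos": [150, 210, 90], "yaw": 44},
    {"delta_pos": [180, 255, 90], "yaw": 52},
    {"delta_pos": [215, 300, 90], "yaw": 60},
    {"delta_pos": [250, 350, 90], "yaw": 68},
    {"delta_pos": [290, 400, 90], "yaw": 74},
    {"delta_pos": [320, 449, 90], "yaw": 74},
    {"delta_pos": [320, 449, 60], "yaw": 74},
    {"delta_pos": [320, 449, 20], "yaw": 74},
    {"delta_pos": [320, 449, 0], "yaw": 74},
    {"delta_pos": [320, 449, 0], "yaw": 74}
  ]
}}

```text
time: 2.9
tcp_pos: [0.5473, -0.1595, 0.2212]
ee_rot: [0.678, 0.735, -0.001, -0.001]
contact_force: [0.0, 0.1, -0.7]
finger_gap: 0.0006
grasp_force: 0.0
```

Run:
```python
from h import *
o=bot.get_obs();print(o["time"],o["tcp_pos"],o["ee_rot"],o["contact_force"],o["finger_gap"],o["joint_pos"])
a=cams.capture("side")[120:360,240:520];b=cams.capture("top")[180:360,230:510]
cv2.imwrite("pics/c1.png",np.vstack([cv2.resize(a,(0,0),fx=1.4,fy=1.4),cv2.resize(b,(0,0),fx=1.4,fy=1.4)]))
```

```text
2.9 [ 0.54728963 -0.15946196  0.22116932] [ 6.78451646e-01  7.34643617e-01 -6.29809175e-04 -1.31246891e-03] [ 0.04014548  0.08816246 -0.69483243] 0.0005571836104123183 [ 0.59634446  0.20683916 -0.44943554  1.64411155  0.0919354   1.31461555
  0.21115726]
```

View pics/c1.png

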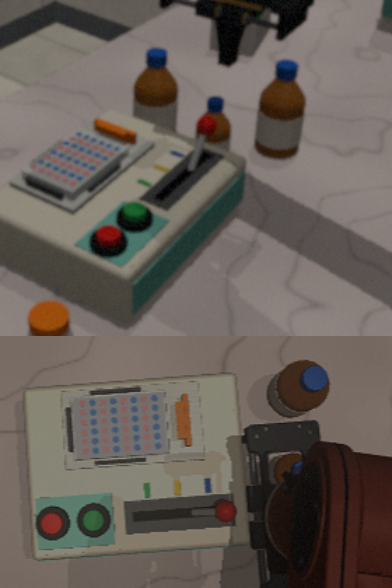

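The side view shows the shut fingertips above and outside the knob, at crop (230,50). The top view shows the body aligned across the slot, clear of the bottles. Descending and starting the push.

>>> {"fn": "drive_tool", "kwargs": {
  "steps": [
    {"delta_pos": [0, 0, -40], "yaw": 0},
    {"delta_pos": [0, 0, -75], "yaw": 0},
    {"delta_pos": [0, 0, -92], "yaw": 0},
    {"delta_pos": [0, 0, -92], "yaw": 0},
    {"delta_pos": [0, 5, -92], "yaw": 0},
    {"delta_pos": [-1, 10, -92], "yaw": 0},
    {"delta_pos": [-1, 15, -92], "yaw": 0},
    {"delta_pos": [-2, 20, -92], "yaw": 0},
    {"delta_pos": [-2, 25, -92], "yaw": 0}
  ]
}}

```text
time: 4.12
tcp_pos: [0.5475, -0.137, 0.1321]
ee_rot: [0.679, 0.734, -0.0, 0.003]
contact_force: [1.1, -9.8, 6.7]
finger_gap: 0.0004
grasp_force: 5.4
```

>>> {"fn": "drive_tool", "kwargs": {
  "steps": [
    {"delta_pos": [0, 6, -2], "yaw": 0},
    {"delta_pos": [-1, 12, -3], "yaw": 0},
    {"delta_pos": [-1, 18, -3], "yaw": 0},
    {"delta_pos": [-2, 24, -3], "yaw": 0},
    {"delta_pos": [-2, 30, -3], "yaw": 0},
    {"delta_pos": [-3, 36, -3], "yaw": 0},
    {"delta_pos": [-3, 42, -3], "yaw": 0},
    {"delta_pos": [-4, 48, -3], "yaw": 0}
  ]
}}

```text
time: 5.12
tcp_pos: [0.5422, -0.0861, 0.1274]
ee_rot: [0.678, 0.735, -0.0, -0.0]
contact_force: [0.8, -2.8, -0.3]
finger_gap: 0.0004
grasp_force: 1.9
```

>>> {"fn": "drive_tool", "kwargs": {
  "steps": [
    {"delta_pos": [0, 6, 0], "yaw": 0},
    {"delta_pos": [-1, 12, 0], "yaw": 0},
    {"delta_pos": [-1, 18, 0], "yaw": 0},
    {"delta_pos": [-2, 24, 0], "yaw": 0},
    {"delta_pos": [-2, 30, 0], "yaw": 0},
    {"delta_pos": [-3, 36, 0], "yaw": 0},
    {"delta_pos": [-3, 42, 0], "yaw": 0},
    {"delta_pos": [-3, 42, 0], "yaw": 0}
  ]
}}

```text
time: 6.12
tcp_pos: [0.5392, -0.0435, 0.1276]
ee_rot: [0.678, 0.735, 0.0, -0.0]
contact_force: [0.9, 0.0, -0.1]
finger_gap: 0.0003
grasp_force: 0.0
```

Run:
```python
from h import *
a=cams.capture("side")[120:360,200:480]
cv2.imwrite("pics/c2.png",cv2.resize(a,(0,0),fx=2.,fy=2.))
```

```text
(no output)
```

View pics/c2.png

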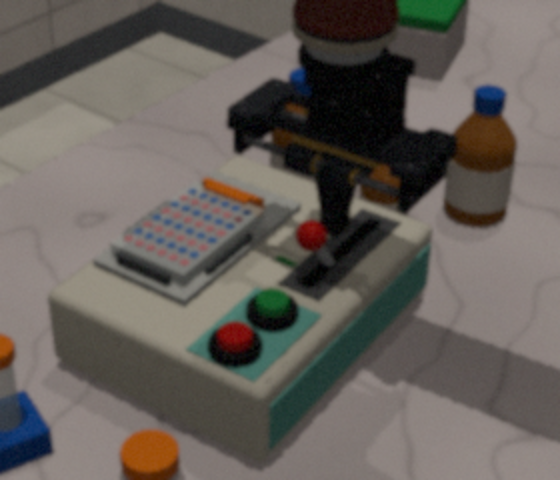

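The lever has snapped over: the knob is at crop (312,235), leaning toward the green bar, and clear of the finger. A gentle push confirms the stop, then I back off and rise.

>>> {"fn": "drive_tool", "kwargs": {
  "steps": [
    {"delta_pos": [0, 5, 0], "yaw": 0},
    {"delta_pos": [-1, 9, 0], "yaw": 0},
    {"delta_pos": [-1, 12, 0], "yaw": 0},
    {"delta_pos": [-1, 14, 0], "yaw": 0},
    {"delta_pos": [-1, 14, 0], "yaw": 0}
  ]
}}

```text
time: 6.8
tcp_pos: [0.5382, -0.0311, 0.1275]
ee_rot: [0.679, 0.735, -0.0, 0.0]
contact_force: [0.2, -2.6, 0.5]
finger_gap: 0.0006
grasp_force: 0.9
```

>>> {"fn": "drive_tool", "kwargs": {
  "steps": [
    {"delta_pos": [1, -10, 0], "yaw": 0},
    {"delta_pos": [2, -25, 0], "yaw": 0},
    {"delta_pos": [2, -25, 40], "yaw": 0},
    {"delta_pos": [2, -25, 80], "yaw": 0},
    {"delta_pos": [-2, 30, 80], "yaw": 0},
    {"delta_pos": [-6, 85, 80], "yaw": 0},
    {"delta_pos": [-6, 85, 60], "yaw": 0},
    {"delta_pos": [-6, 85, 30], "yaw": 0},
    {"delta_pos": [-6, 85, 15], "yaw": 0},
    {"delta_pos": [-6, 85, 15], "yaw": 0}
  ]
}}

```text
time: 8.05
tcp_pos: [0.5318, 0.0537, 0.1418]
ee_rot: [0.679, 0.734, -0.001, -0.001]
contact_force: [-0.2, 0.1, 0.3]
finger_gap: 0.0002
grasp_force: 0.0
```

Run:
```python
from h import *
o=bot.get_obs();print(o["tcp_pos"],o["contact_force"])
a=cams.capture("side")[120:360,200:480]
print(proj("side",[o["tcp_pos"]])-[200,120])
cv2.imwrite("pics/c3.png",cv2.resize(a,(0,0),fx=2.,fy=2.))
```

```text
[0.53177855 0.05367876 0.141781  ] [-0.17009856  0.07615049  0.33082771]
[[136.28308122 134.31680415]]
```

View pics/c3.png

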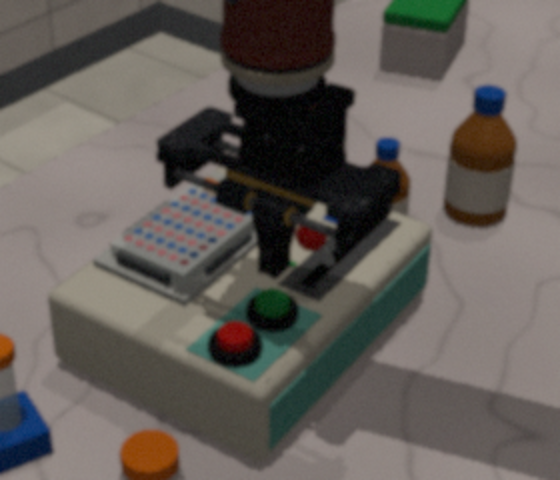

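The fingertips (crop (272,268)) hang 30 mm above the green button (272,308), and the lever is still locked at (312,235). Pressing.

>>> {"fn": "drive_tool", "kwargs": {
  "steps": [
    {"delta_pos": [0, 1, -15], "yaw": 0},
    {"delta_pos": [0, 1, -26], "yaw": 0},
    {"delta_pos": [0, 1, -31], "yaw": 0},
    {"delta_pos": [0, 1, -34], "yaw": 0},
    {"delta_pos": [0, 1, -37], "yaw": 0},
    {"delta_pos": [0, 1, -38], "yaw": 0},
    {"delta_pos": [0, 1, -38], "yaw": 0}
  ]
}}

```text
time: 8.98
tcp_pos: [0.5322, 0.0554, 0.1062]
ee_rot: [0.678, 0.735, -0.0, 0.0]
contact_force: [-9.3, -1.6, 19.4]
finger_gap: 0.0005
grasp_force: 9.6
```

>>> {"fn": "drive_tool", "kwargs": {
  "steps": [
    {"delta_pos": [0, 0, 10], "yaw": 0},
    {"delta_pos": [0, 0, 50], "yaw": 0},
    {"delta_pos": [0, 0, 100], "yaw": 0},
    {"delta_pos": [0, 0, 150], "yaw": 0},
    {"delta_pos": [-50, 0, 180], "yaw": 0},
    {"delta_pos": [-90, 0, 180], "yaw": 0},
    {"delta_pos": [-90, 0, 180], "yaw": 0},
    {"delta_pos": [-90, 0, 180], "yaw": 0}
  ]
}}

```text
time: 9.98
tcp_pos: [0.4427, 0.0553, 0.2848]
ee_rot: [0.679, 0.735, 0.0, 0.001]
contact_force: [-0.6, -0.2, 0.3]
finger_gap: 0.0006
grasp_force: 0.0
```

Run:
```python
from h import *
a=cams.capture("side")[120:400,160:480]
cv2.imwrite("pics/c4.png",cv2.resize(a,(0,0),fx=2.,fy=2.))
```

```text
(no output)
```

View pics/c4.png

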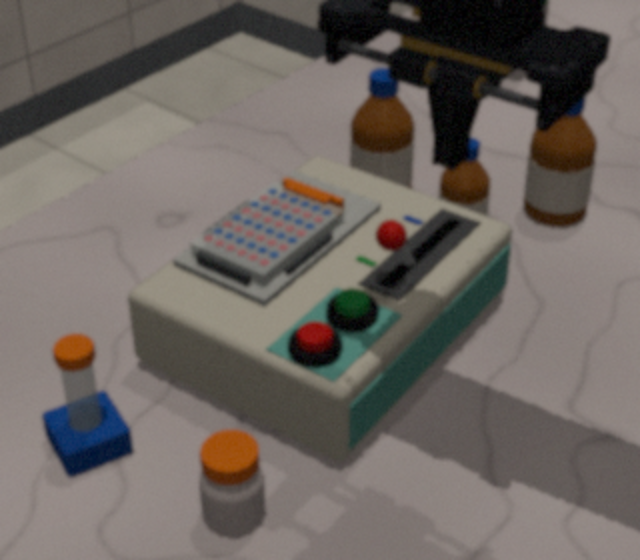

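The plate, bottles, jar and tube stand where they were, and the start button is out. The knob is at crop (392,235). Checking its angle against the projection.

Run:
```python
from h import *
d=np.array([.5407,-.0615,.06]);y=np.array([-.076,.997,0])
for q in(0,.6,.9,1.2):
    P=d+.1*(np.sin(q-.6)*y+np.array([0,0,np.cos(q-.6)]));print(q,proj("side",P),(proj("side",P)-[160,120])*2, proj("top",P))
t=cams.capture("top");m=(t[...,2]>70)&(t[...,2]>1.8*t[...,1])&(t[...,2]>1.8*t[...,0]);n,_,s,c=cv2.connectedComponentsWithStats(m.astype(np.uint8))
print([(c[i].round(),s[i,4]) for i in range(1,n) if s[i,4]>20])
print(bot.get_obs()["time"])
```

```text
0 [[387.19551571 209.64371658]] [[454.39103143 179.28743315]] [[390.96834734 305.19702835]]
0.6 [[372.13406643 215.11056049]] [[424.26813286 190.22112098]] [[360.41183355 307.6660001 ]]
0.9 [[363.38915909 224.56304522]] [[406.77831818 209.12609044]] [[343.67456256 308.73930285]]
1.2 [[355.01059935 237.60695829]] [[390.02119871 235.21391659]] [[328.56188958 309.533562  ]]
[(array([192., 239.]), np.int32(141)), (array([329., 310.]), np.int32(155)), (array([266., 312.]), np.int32(138)), (array([199., 317.]), np.int32(31))]
10.075
```

The knob matches the locked angle of 1.2 rad in both views.

```bash
python3 -c "
from cell import bot
print(bot.hand_in())"
```

```text
the job is handed in; nothing more can be done
None
```

The job is handed in at about 10 s of robot time: the lever is locked at its far stop (knob position matches 1.2 rad in both cameras), the start button was then pressed fully in and released, and the stop button, plate, bottle, jar and tube were left alone.

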